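Flick the stone carousel and stop it at the pointer

ROBOT

A 6-joint arm with a two-finger parallel gripper is mounted at the origin on the work surface. World frame = base frame: x ahead of the robot, y to its left, z up, the work surface at z = 0. Lengths are in mm, angles in rad, forces in N, time in s.
With the tool pointing down it reaches from about 350 to 775 mm from the base axis. Payload 7.3 kg.
Tool frame: the origin (TCP) lies at the very end of the fingers, on their centre line; the grasp point (between the pads) lies grip_point_offset behind it (grip_point_offset is the distance from the TCP to the grasp point, in mm); x points along the fingers, z is the direction in which the jaws open and shut, and the axes are right-handed (so a half turn about x gives the same grasp; the last joint's range is limited). The gripper opens to 92 mm and grips with 3 to 60 N. Pads are 19 mm wide; open, the fingers measure 130 mm over their backs; the gripper's body (75 mm by 190 mm) begins 47 mm behind the grasp point.
Start: joints at [1.092, 0.342, 1.524, -0, 1.275, -0.146], TCP at [171.5, 496.221, 199.641] pointing down, gripper open.
Joint ranges: [-2.53, 2.53], [-0.77, 2.02], [0.04, 2.7], [-1, 4.14], [0.28, 2.66], [-3.11, 3.11]. Speed limits (rad/s): [2.57, 2.57, 3.14, 3.14, 3.14, 3.14].

INTERFACE

Orientations are given as [roll, pitch, yaw] about the fixed x, y, z axes, in that order (R = Rz(yaw) Ry(pitch) Rx(roll)).
In Python, from plant import * gives the robot as it stands.
- The arm moves only by the tool send_rows, never from a script. Its argument "series" is text: rows parted by semicolons, each of 5 numbers parted by spaces: the gripper's target within -1 to 1 (fully open at 1, half-way at 0, shut at -1), then the shift along the tool's x, y, z in units of 30 mm (1.0 is 30 mm), then the turn about the tool's x in units of 5 degrees (1.0 is 5 degrees). A call has 1 to 8 rows; each row is the pose to reach, as a shift and turn from the pose commanded when the call began, along the tool's axes at that moment; what a row does not reach only later rows make up. A row lasts 1/8 s, in which the tool goes at most 62.5 mm and 10.7 degrees, less where a joint would pass 70% of its speed; a pose out of reach is approached as far as the arm can. A call with a gripper value outside its range is refused whole. The fingers move at their own pace and stop on an object; the grip force is fixed at half the most. Time passes only in rows, so rows that repeat a pose let the fingers close. It gives the time, the measured TCP pose, the force and the opening at its end, in the units of the state.
- get_obs(): the state, without advancing time (a new reading comes with each control period).
- capture(name): name is "side" or "top"; returns a dict with "pixels" (384x512x3 uint8, red, green, blue), "mtx" (3x3 intrinsics, pixels), "R" (3x3) and "t" (3): a world point X has camera coordinates R X + t. Camera axes: x right, y down, z forward; pixel columns grow to the right and rows downward; lengths in mm; the calibration is good to about 2 mm. A picture is of the moment at which its call begins. There is no depth.
- close_job(): hands the job in, once; it reports no verdict.
Trained networks look in a picture, given as the dict that the camera call returned (one of the last four; its "shot" number tells which), for a name from the list of things; names that differ only in an ending like _2 or _b are one class to them, and where a whole thing is asked for, a point or a joint stands for the part that bears it (a point fixed in the world has none). Each returns a list of dicts, best first, with "score" (0 to 1); they miss things now and then, are a little off and sometimes report something else, mostly with a low value. They report only what shows in the picture. A call takes as long as a camera call.
- cut_out(picture, thing): "pixels" (384x512 bool, what is visible of it).
- place_of(picture, thing): "point" ([x, y, z] in mm, in world coordinates, good to about 4 mm: a listed point, or the origin of a listed thing).
The state is a dict: "time": time; "joint_positions": joint angles; "dq": joint speeds; "tau": joint torques, N m; "tool_pos": TCP position; "tcp_rot": TCP orientation; "contact_force": force on the tool from outside, world axes, zero at the start; "moment": the same for the moment, N m; "grip_width": finger opening in mm.
Only numpy, scipy, OpenCV 4.12 (cv2) and the standard library are available. Lean on these libraries where they do the work, as an engineer would, in place of code of your own. Each camera call takes 0.05 s, during which the arm holds its last target.

TASK

Flick the gem carousel round by its upright finger peg so that it runs freely by itself, either way round, and let the peg go right past the fixed pointer at least once. On a later pass, while it is still running, stop it by pressing a fingertip lightly down on the flat plate just as the peg comes to the pointer, so that it stays at rest with the peg in line with the pointer; once the peg has gone past the pointer the first time, do not touch the carousel until that stop, and do not push it into place. Nothing is to be gripped or lifted, everything standing around the carousel is left where it is, and you finish with the hand clear of it.

Things in the scene. Friction and masses are not known exactly. Their poses are not given: they have to be found in the camera images.
- plate (a joint): Turn of the carousel's plate about its upright axle, rad, without stops, growing counter-clockwise seen from above and counting on over full turns. 0 and every multiple of 2 pi: peg exactly in line with the pointer. At the start -4.6 to -1.7. Light bearing: flicked to 3 rad/s it coasts several turns, losing 5 to 15 % of its speed per second; a few N of fingertip on top stop it within 0.1 s.
- carousel: Fixed dark steel foot of the carousel; origin on the table under the axle, x towards the pointer. The pointer is a small flat brass triangle, tip towards the axle, on a bracket just outside the plate's rim (119 to 163 mm from the axle, no higher than the plate's top). The plate's bearing is sprung: under a fingertip it gives way downward from about 5 N on, 1 mm per 2.5 N, at most 8 mm, and comes back up.
- centre (a point): Point on the axle, level with the plate's flat top 36 mm above the table. The plate is a round aluminium disc, 230 mm across, 0.5 to 0.9 kg. Within 50 mm of the axle stand a 12 mm high axle cap and four clear lidded stone boxes, 24 mm square and 19 mm high; the fifth seat, in line with the peg, is empty. From 52 to 97 mm the top is a bare flat ring: brake there.
- peg_foot (a point): Centre of the foot of the upright black finger peg, on the plate's top near the rim, 105 mm from the axle; turns with the plate. The peg is 12 mm in diameter, stands 28 mm above the plate and is firmly fixed; nothing else stands on the outer part of the plate.
- home (a point): Point level with the plate's top, 105 mm from the axle on the line to the pointer, where the peg's foot is when the peg is in line with the pointer; it does not turn.
- gem_box_a: Bystander, loose on the table, not to be moved: clear lidded stone box, 36 mm square, 24 mm high; origin at its underside.
- gem_box_b: Bystander, loose on the table, not to be moved: clear lidded stone box, 36 mm square, 24 mm high; origin at its underside.
- oil_jar: Bystander, loose on the table, not to be moved: small glass jar with black cap, 38 mm across, 45 mm high; origin at its underside.
- loupe: Bystander, loose on the table, not to be moved: folded steel loupe, 26 x 58 mm, 20 mm high, its end near the origin is the lens barrel; origin at its underside.
- scoop: Bystander, loose on the table, not to be moved: small steel stone scoop, 100 x 30 mm, 14 mm high, its pan is at the origin; origin at its underside.
- marker: Bystander, loose on the table, not to be moved: white marker pen with black cap, 130 mm long along x, 15 mm thick; origin at its underside.
- tweezers: Bystander, loose on the table, not to be moved: steel tweezers lying flat, about 115 mm long along x, 6 mm high; origin at its underside.

How it is judged (in metres and radians):
On the way, in this order (a step that is already met when the one before it is completed fails the run):
1. the carousel runs freely, untouched, faster than 1.2 rad/s ((velocity of joint plate above 1.2 rad/s or velocity of joint plate below -1.2 rad/s) and contact force between each of the fingers, the arm and plate below 0.1 N), for 0.1 s.
2. still running untouched, the peg has gone more than 1 rad past the pointer for the first time ((value of joint plate above 1 rad or value of joint plate below -7.283 rad) and (velocity of joint plate above 0.2 rad/s or velocity of joint plate below -0.2 rad/s) and contact force between each of the fingers, the arm and plate below 0.1 N), for 0.02 s.
3. the peg comes round again, untouched and still turning (over 0.15 rad/s), to within 41 mm (0.4 rad) of its place at the pointer ((value of joint plate above 1 rad or value of joint plate below -7.283 rad) and (velocity of joint plate above 0.15 rad/s or velocity of joint plate below -0.15 rad/s) and contact force between each of the fingers, the arm and plate below 0.1 N and horizontal distance between peg_foot and home below 0.041 m), for 0.02 s.
4. a fingertip presses on the flat plate while the peg is within 41 mm (0.4 rad) of its place at the pointer ((value of joint plate above 1 rad or value of joint plate below -7.283 rad) and contact force between the fingers and plate_c0 above 0.3 N and horizontal distance between peg_foot and home below 0.041 m), for 0.02 s.
At the end, for the whole second after the job is handed in: the carousel is at rest (under 0.05 rad/s) with the peg within 19 mm (about 10 degrees) of its place in line with the pointer (horizontal distance between peg_foot and home below 0.019 m and not (velocity of joint plate above 0.05 rad/s or velocity of joint plate below -0.05 rad/s) and (value of joint plate above 1 rad or value of joint plate below -7.283 rad)); the robot touches nothing.
It fails at once if after the first pass, the carousel was touched while the peg was more than 41 mm (0.4 rad) from its place at the pointer ((value of joint plate above 1 rad or value of joint plate below -7.283 rad) and horizontal distance between peg_foot and home above 0.041 m and contact force between any of the fingers, the arm and plate above 0.3 N).
It fails at once if the plate was pressed with more than 50 N (contact force between the fingers and plate_c0 above 50 N).
It fails at once if a thing standing around the carousel was moved more than 15 mm (distance of any of gem_box_a, gem_box_b, oil_jar, loupe, scoop, marker, tweezers from where it was at the start of the episode above 0.015 m).
It also fails if it takes over 64 s, if anything falls off the work surface, if the arm or the gripper's body presses on something with over 40 N, if the wrist force passes 120 N, or if a joint passes its speed limit or range.

## Working session

There is one attempt and no reset: what is moved stays moved. The work goes in short steps, Python scripts to look and compute and a tool call to move; the robot and the scene stay as the last step left them, time stands still between calls to the robot, and variables do not carry over. Pictures are saved under pics/ and viewed, and the job is handed in when it is done.

Besides the shell and the picture viewer there is one more tool, called in YAML: its name, and indented under it one key for each argument. send_rows: Moves the arm, as the interface text tells. Its arguments: {"type":"object","properties":{"series":{"type":"string"}},"required":["series"]}

```bash
ls; mkdir -p pics; python3 - <<'E'
from plant import *
import cv2
o=get_obs();print(o)
for n in ("top","side"):
    c=capture(n);cv2.imwrite(f"pics/{n}0.png",c["pixels"][:,:,::-1])
    print(n,c["mtx"].tolist(),c["R"].tolist(),c["t"].tolist())
    for th in ("carousel","centre","peg_foot","home","gem_box_a","oil_jar","loupe","scoop","marker","tweezers"):
        try:
            print(th,[(round(d["score"],2),[round(float(v)) for v in d["point"]]) for d in place_of(c,th)][:3])
        except Exception as e: print(th,e)
print(get_obs()["time"])
E
```

```text
pics
{'time': 0.0, 'joint_positions': array([ 1.09201298e+00,  3.42720942e-01,  1.52499602e+00,  3.61374702e-05,
        1.27538072e+00, -1.45977866e-01]), 'dq': array([ 0.00027241, -0.00010086, -0.00051638, -0.00176117,  0.00042134,
       -0.00053265]), 'tau': array([-5.28622677e-04, -4.31251752e+01, -2.44213057e+01,  7.18204002e-02,
        5.62207494e-02, -1.15008074e-04]), 'tool_pos': array([171.27134273, 495.82162153, 198.95323861]), 'tcp_rot': array([ 2.97265831,  1.5692909 , -2.0725467 ]), 'contact_force': array([-0.13599877, -0.25599491, -0.69956383]), 'moment': array([ 0.00930557, -0.0152029 , -0.02106737]), 'grip_width': 92.0943197688328}
top [[469.53998756845226, 0.0, 257.66685726081664], [0.0, 469.53998756845226, 193.35036889609904], [0.0, 0.0, 1.0]] [[-0.020420305294791, -0.9994006597296563, -0.027952324833460253], [-0.9843531348186483, 0.024991374682901676, -0.17442573538374195], [0.17501976203951333, 0.02395313180748131, -0.9842735038454736]] [105.72997514089693, 562.7660853943621, 967.6284637205977]
carousel [(0.68, [567, -65, 3]), (0.39, [456, -271, 2])]
centre [(0.
[... 435 characters left out ...]
84579256], [0.0, 463.99483265680726, 189.5169416478201], [0.0, 0.0, 1.0]] [[0.7621079248140384, -0.6471600369356979, -0.019375178167596197], [-0.40248095620598345, -0.4501041235502567, -0.797129448618336], [0.5071494758226189, 0.6152968101302343, -0.6034975100333068]] [-383.547023749725, 314.038162847613, 684.2492893430431]
carousel [(0.81, [563, -69, 5])]
centre [(0.59, [567, -67, 37])]
peg_foot [(0.62, [565, -68, 35])]
home [(0.68, [671, -60, 36])]
gem_box_a [(0.83, [594, 128, 0]), (0.64, [698, 90, -1])]
oil_jar [(0.98, [700, -208, -1])]
loupe [(0.81, [594, -274, 3]), (0.64, [564, -64, 38])]
scoop [(0.89, [492, 123, 0])]
marker [(0.57, [454, -269, -1])]
tweezers [(0.55, [583, 213, 0])]
1.1
```

View pics/top0.png

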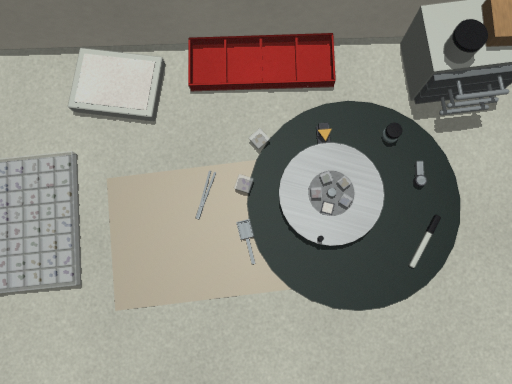

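View pics/side0.png

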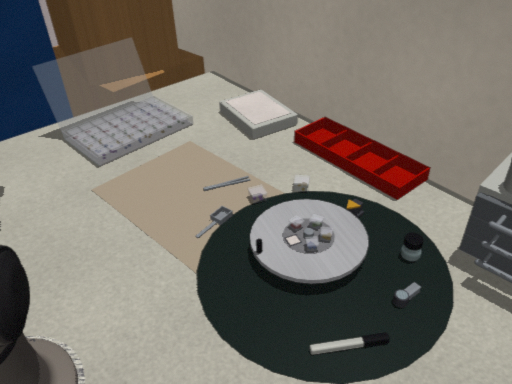

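```bash
cat > h.py <<'E'
from plant import *
import numpy as np, cv2
from scipy.spatial.transform import Rotation as Ro
def back(c,uv,z):
    uv=np.atleast_2d(np.asarray(uv,float)); d=np.c_[uv,np.ones(len(uv))]@np.linalg.inv(c["mtx"]).T@c["R"]
    o=-c["R"].T@c["t"]; return o+d*((z-o[2])/d[:,2])[:,None]
def proj(c,X):
    X=np.atleast_2d(X); p=(X@c["R"].T+c["t"])@c["mtx"].T; return p[:,:2]/p[:,2:]
E
python3 - <<'E'
from h import *
o=get_obs(); R=Ro.from_euler('xyz',o["tcp_rot"]).as_matrix(); print(R.round(3))
try: print(grip_point_offset)
except Exception as e: print(e)
from scipy.optimize import least_squares
for n in ("top","side"):
    c=capture(n);im=c["pixels"]
    print("cam",-c["R"].T@c["t"])
    h=cv2.cvtColor(im,cv2.COLOR_RGB2HSV)
    m=((h[...,0]>12)&(h[...,0]<28)&(h[...,1]>170)&(h[...,2]>150)).astype(np.uint8)
    k,l,s,ce=cv2.connectedComponentsWithStats(m)
    for i in range(1,k):
        if s[i,4]>15:
            print("tri",s[i],back(c,ce[i],36)[0].round(1))
    for th in("plate","carousel"):
        for d in cut_out(c,th)[:2]:
            mm=d["pixels"].astype(np.uint8); cs,_=cv2.findContours(mm,cv2.RETR_EXTERNAL,cv2.CHAIN_APPROX_NONE)
            q=max(cs,key=cv2.contourArea)[:,0,:]; w=back(c,cv2.convexHull(q.astype(np.float32))[:,0],36)[:,:2]
            r=least_squares(lambda p:np.hypot(*(w-p[:2]).T)-p[2],[566,-68,115],loss='soft_l1').x
            print(th,d["score"],mm.sum(),r.round(1))
    # peg dark blob
    g=h[...,2]; p0=proj(c,[[566,-68,36]])[0]
    rr=np.indices(g.shape)[::-1].reshape(2,-1).T
    W=back(c,rr,36)[:,:2]-[566.5,-67.5]; rad=np.hypot(*W.T).reshape(g.shape)
    m=((rad<112)&(rad>60)&(g<70)).astype(np.uint8)
    k,l,s,ce=cv2.connectedComponentsWithStats(m)
    for i in range(1,k): print("dark",s[i],ce[i],back(c,ce[i],50)[0].round(1))
    cv2.imwrite(f"pics/{n}z.png",cv2.resize(im[int(p0[1])-90:int(p0[1])+90,int(p0[0])-110:int(p0[0])+110],None,fx=3,fy=3,interpolation=cv2.INTER_NEAREST)[:,:,::-1])
E
```

```text
[[ 0.    -0.945  0.327]
 [ 0.     0.327  0.945]
 [-1.     0.     0.   ]]
18.8
cam [ 386.76549524   68.42457668 1053.52734531]
plate 0.76 8406 [564.6 -66.7 114.1]
carousel 0.72 8641 [565.4 -66.5 114.7]
dark [318 236   5   6  25] [319.92 238.6 ] [464.1 -37.6  50. ]
cam [  71.68193798 -527.88283907  655.84051804]
tri [347 200  12   8  50] [699.8 -59.5  36. ]
plate 0.73 7846 [560.6 -69.8 116.6]
plate 0.41 7938 [561.3 -70.5 116.1]
carousel 0.98 8042 [562.4 -71.7 117.5]
dark [257 239   5  15  67] [258.98507463 245.6119403 ] [463.4 -37.7  50. ]
```

View pics/topz.png

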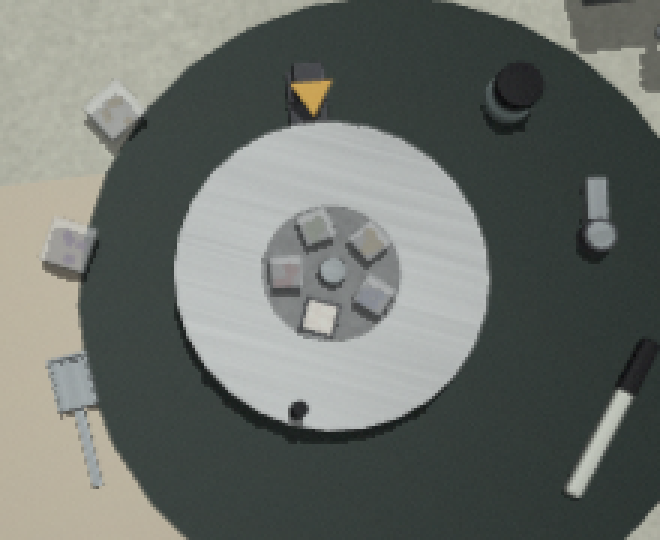

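```bash
python3 - <<'E'
from h import *
from scipy.optimize import least_squares
for n in ("top","side"):
    c=capture(n);im=c["pixels"];h=cv2.cvtColor(im,cv2.COLOR_RGB2HSV)
    m=((h[...,0]>10)&(h[...,0]<30)&(h[...,1]>120)&(h[...,2]>110)).astype(np.uint8)
    k,l,s,ce=cv2.connectedComponentsWithStats(m)
    for i in range(1,k):
        X=back(c,ce[i],36)[0]
        if s[i,4]>15 and abs(X[0]-700)<40 and abs(X[1]+60)<40:
            print("tri",s[i],X.round(1))
            q=np.argwhere(l==i)[:,::-1]; _,t=cv2.minEnclosingTriangle(q.astype(np.float32).reshape(-1,1,2)); print(back(c,t[:,0],36).round(1))
    rr=np.indices(m.shape)[::-1].reshape(2,-1).T
    W=back(c,rr,36)[:,:2]-[566.,-67.5]; rad=np.hypot(*W.T).reshape(m.shape)
    b=((h[...,2]>120)&(h[...,1]<60)&(rad<128)).astype(np.uint8)
    cs,_=cv2.findContours(b,cv2.RETR_EXTERNAL,cv2.CHAIN_APPROX_NONE)
    q=max(cs,key=cv2.contourArea); w=back(c,cv2.convexHull(q.astype(np.float32))[:,0],36)[:,:2]
    r=least_squares(lambda p:np.hypot(*(w-p[:2]).T)-p[2],[566,-68,115],loss='soft_l1').x
    print(n,r.round(1))
E
```

```text
tri [318 129  13  12  82] [701.4 -59.5  36. ]
[[712.2 -74.2  36. ]
 [708.6 -43.8  36. ]
 [683.5 -60.5  36. ]]
top [565.4 -67.3 114.3]
tri [347 200  13   8  70] [699.9 -60.4  36. ]
[[709.7 -42.4  36. ]
 [682.  -60.3  36. ]
 [710.  -79.4  36. ]]
side [562.9 -67.9 114. ]
```

send_rows:
  series: "-1 0 -1.4 -1.2 0;-1 0 -2.9 -2.5 0;-1 0 -4.4 -3.7 0;-1 0 -5.8 -5 -1;-1 0 -7.3 -6.2 -2;-1 0 -8.7 -7.5 -3;-1 0 -10.2 -8.7 -3.82;-1 0 -10.2 -8.7 -3.82"

```text
time: 2.5
tool_pos: [377.3, 146.6, 199.7]
tcp_rot: [-1.979, 1.57, -0.413]
contact_force: [-1.3, 0.3, 0.1]
grip_width: 16.3
```

```bash
cat > st.py <<'E'
from h import *
import sys
o=get_obs(); R=Ro.from_euler('xyz',o["tcp_rot"]).as_matrix()
print(o["time"],o["tool_pos"].round(1),o["contact_force"].round(1),o["grip_width"]); print(R.round(3).tolist())
if len(sys.argv)>3:
    g=np.array(list(map(float,sys.argv[1:4]))); print("units",(R.T@(g-o["tool_pos"])/30).round(2))
E
python3 st.py 461 0 110
```

```text
2.5 [377.3 146.6 199.7] [-1.3  0.3  0.1] 16.265171865725364
[[0.001, -1.0, 0.005], [-0.0, 0.005, 1.0], [-1.0, -0.001, -0.0]]
units [ 3.   -2.81 -4.87]
```

send_rows:
  series: "-1 1 -1 -1.6 0;-1 2 -2 -3.2 0;-1 3 -2.79 -4.8 0;-1 4 -2.79 -4.8 0;-1 4 -2.79 -4.8 0;-1 4 -2.79 -4.8 0"

```text
time: 3.25
tool_pos: [459.6, 6.7, 80.6]
tcp_rot: [-1.477, 1.57, 0.096]
contact_force: [-0.0, 0.6, 0.8]
grip_width: 0.4
```

```bash
python3 st.py 461 2 47; python3 - <<'E'
from h import *
for n in ("top","side"):
    c=capture(n);p=proj(c,[[490,-40,36]])[0].astype(int)
    cv2.imwrite(f"pics/{n}2.png",cv2.resize(c["pixels"][max(0,p[1]-90):p[1]+90,p[0]-110:p[0]+110],None,fx=3,fy=3)[:,:,::-1])
E
```

```text
3.25 [459.6   6.7  80.6] [-0.   0.6  0.8] 0.38519363429549086
[[0.001, -1.0, -0.002], [0.0, -0.002, 1.0], [-1.0, -0.001, 0.0]]
units [ 1.12 -0.05 -0.16]
```

View pics/top2.png

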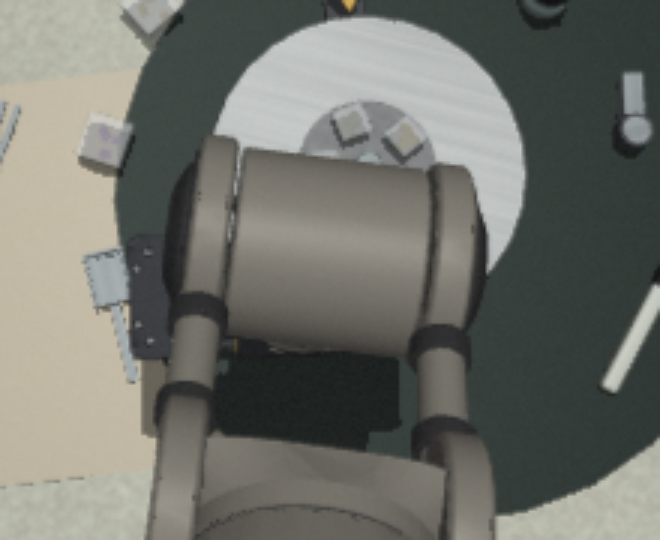

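View pics/side2.png

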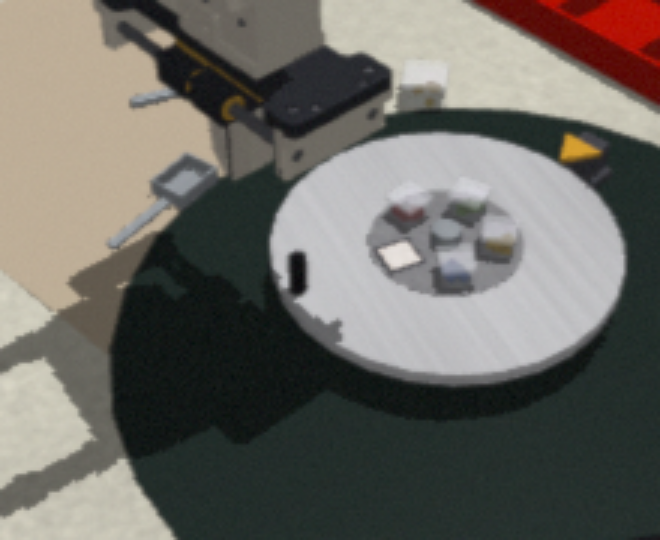

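```bash
python3 - <<'E'
from h import *
c=capture("side");p=proj(c,[[490,-40,36]])[0].astype(int);T=get_obs()["tool_pos"];print(T)
for dx in(-9.5,9.5):
  for dy in (-19,0,19):
    for dz in (0,19,66): print(dx,dy,dz,((proj(c,T+[dx,dy,dz])[0]-[p[0]-110,max(0,p[1]-90)])*3).round())
E
```

```text
[459.9413234    6.36962262  80.98393543]
-9.5 -19 0 [253. 224.]
-9.5 -19 19 [252. 200.]
-9.5 -19 66 [249. 140.]
-9.5 0 0 [234. 208.]
-9.5 0 19 [233. 185.]
-9.5 0 66 [229. 125.]
-9.5 19 0 [216. 193.]
-9.5 19 19 [214. 170.]
-9.5 19 66 [209. 110.]
9.5 -19 0 [277. 210.]
9.5 -19 19 [276. 187.]
9.5 -19 66 [274. 127.]
9.5 0 0 [258. 195.]
9.5 0 19 [257. 172.]
9.5 0 66 [254. 112.]
9.5 19 0 [240. 180.]
9.5 19 19 [238. 157.]
9.5 19 66 [234.  98.]
```

```bash
python3 - <<'E'
from h import *
c=capture("side");T=get_obs()["tool_pos"];p=proj(c,T+[0,0,40])[0].astype(int)
im=c["pixels"].copy()
cr=cv2.resize(im[max(0,p[1]-60):p[1]+60,p[0]-70:p[0]+70],None,fx=5,fy=5,interpolation=cv2.INTER_CUBIC)
q=((proj(c,T)[0]-[p[0]-70,max(0,p[1]-60)])*5).astype(int);cv2.circle(cr,tuple(map(int,q)),4,(255,0,0),-1)
cv2.imwrite("pics/s3.png",cr[:,:,::-1]); print(q,get_obs()["grip_width"])
E
```

```text
[355 386] 0.18993939906080168
```

View pics/s3.png

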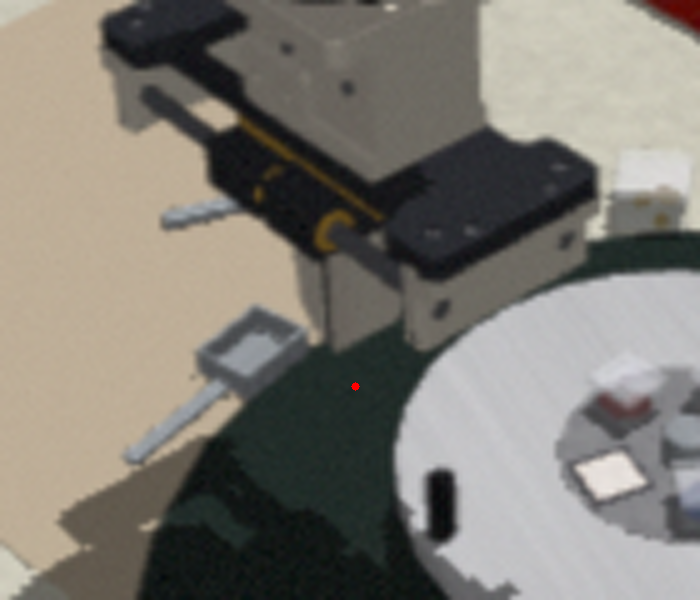

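```bash
python3 - <<'E'
from h import *
c=capture("side");T=get_obs()["tool_pos"];p=proj(c,T+[0,0,20])[0].astype(int)
im=c["pixels"].astype(float)
a,b=max(0,p[1]-45),p[0]-50
cr=np.clip(im[a:a+90,b:b+100]*3,0,255).astype(np.uint8)
cr=cv2.resize(cr,None,fx=6,fy=6,interpolation=cv2.INTER_CUBIC)
def dot(X,col):
    q=((proj(c,X)[0]-[b,a])*6).astype(int);cv2.circle(cr,tuple(map(int,q)),3,col,-1)
for dx in(-9.5,9.5):
  for dy in(-19,19): dot(T+[dx,dy,0],(255,0,0))
for dx in(-37,37):
  for dy in(-95,95): dot(T+[dx,dy,66],(0,0,255))
cv2.imwrite("pics/s4.png",cr[:,:,::-1])
E
```

```text
(no output)
```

View pics/s4.png

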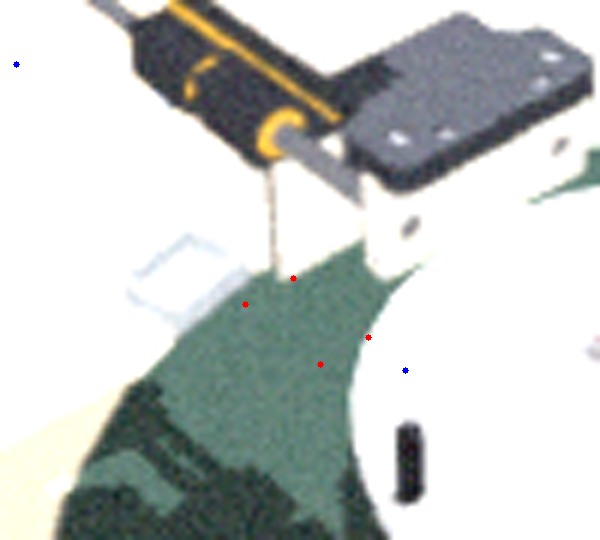

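```bash
python3 - <<'E'
from h import *
o=get_obs();T=o["tool_pos"];print(T,o["joint_positions"],o["dq"].round(3))
for n in ("top","side"):
    c=capture(n);p=proj(c,T+[0,30,50])[0].astype(int)
    a,b=max(0,p[1]-60),max(0,p[0]-70)
    cr=cv2.resize(c["pixels"][a:a+120,b:b+140],None,fx=5,fy=5,interpolation=cv2.INTER_CUBIC)
    def dot(X,col):
        q=((proj(c,X)[0]-[b,a])*5).astype(int);cv2.circle(cr,tuple(map(int,q)),4,col,-1)
    for dx in(-9.5,9.5):
      for dy in(-19,19): dot(T+[dx,dy,0],(255,0,0))
    for dx in(-37,37):
      for dy in(-95,95): dot(T+[dx,dy,66],(0,0,255))
    for dx in(-37,37):
      for dy in(-95,95): dot(T+[dx,dy,110],(0,255,0))
    cv2.imwrite(f"pics/{n}5.png",cr[:,:,::-1])
E
```

```text
[459.72328535   6.10608104  80.64274747] [-1.53746681e-01  3.66606889e-01  1.86480017e+00  1.35429418e-04
  9.08124093e-01 -1.72613369e+00] [-0.007  0.008  0.006 -0.002 -0.004 -0.002]
```

View pics/top5.png

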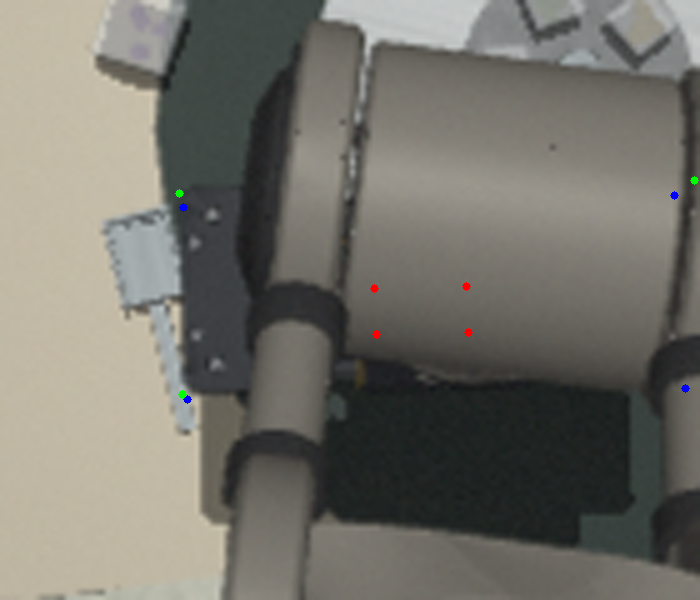

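View pics/side5.png

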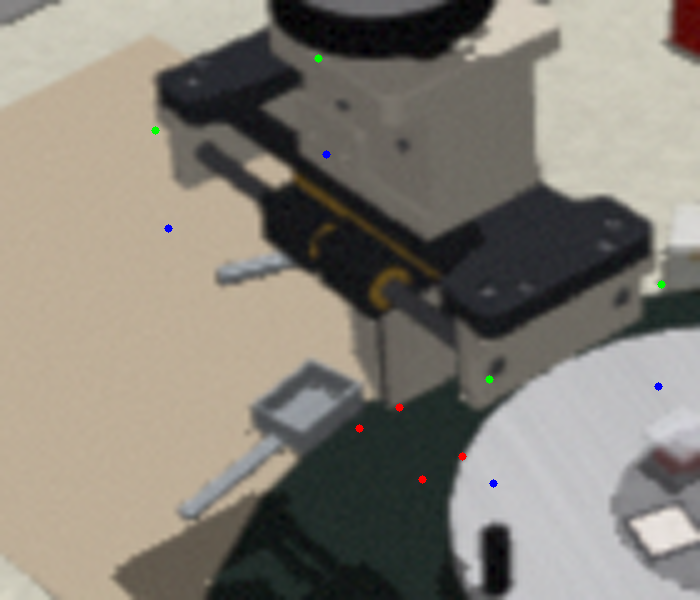

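send_rows:
  series: "-1 -0.5 -0.3 -1 0;-1 -0.5 -0.7 -2 0;-1 -0.5 -1 -2.9 0;-1 0.2 -1 -2.9 0;-1 0.6 -1 -2.9 0;-1 0.6 -1 -2.9 0"

```text
time: 4.35
tool_pos: [488.5, -80.9, 60.9]
tcp_rot: [1.2, 1.569, 2.772]
contact_force: [-0.0, 0.2, 0.6]
grip_width: 0.6
```

```bash
python3 st.py 490 -80 36; python3 - <<'E'
from h import *
o=get_obs();T=o["tool_pos"]
for n in ("side",):
    c=capture(n);p=proj(c,T+[0,0,20])[0].astype(int)
    a,b=max(0,p[1]-60),max(0,p[0]-70)
    cr=cv2.resize(c["pixels"][a:a+120,b:b+140],None,fx=5,fy=5,interpolation=cv2.INTER_CUBIC)
    def dot(X,col):
        q=((proj(c,X)[0]-[b,a])*5).astype(int);cv2.circle(cr,tuple(map(int,q)),3,col,-1)
    for dx in(-9.5,9.5):
      for dy in(-19,19): dot(T+[dx,dy,0],(255,0,0))
    cv2.imwrite(f"pics/{n}6.png",cr[:,:,::-1])
E
```

```text
4.35 [488.5 -80.9  60.9] [-0.   0.2  0.6] 0.5525826471456646
[[-0.002, -1.0, -0.001], [0.001, -0.001, 1.0], [-1.0, 0.002, 0.001]]
units [ 0.83 -0.05  0.03]
```

View pics/side6.png

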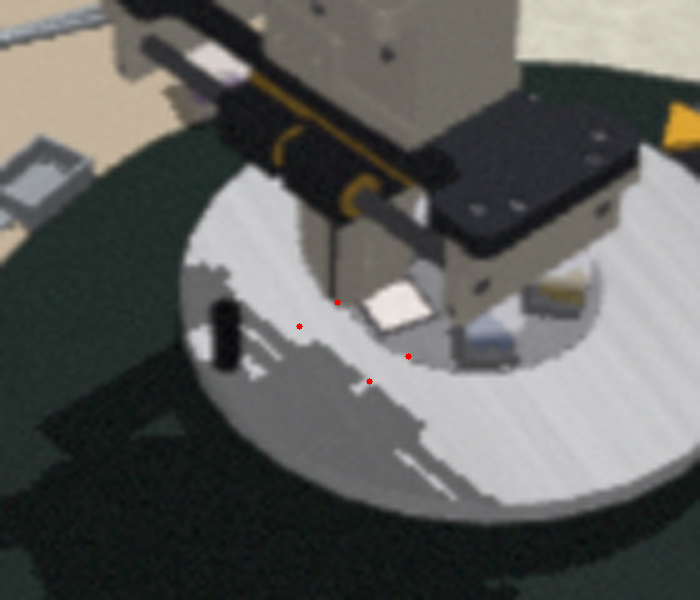

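send_rows:
  series: "-1 0.3 0 0 0;-1 0.6 0 0 0;-1 0.75 0 0 0;-1 0.85 0 0 0;-1 0.9 0 0 0;-1 0.9 0 0 0"

```text
time: 5.15
tool_pos: [489.3, -81.4, 34.6]
tcp_rot: [-0.95, 1.571, 0.621]
contact_force: [-0.1, 0.2, 0.2]
grip_width: 0.6
```

```bash
python3 - <<'E'
from h import *
o=get_obs();T=o["tool_pos"];print(T,o["contact_force"])
for n in ("side",):
    c=capture(n);p=proj(c,T+[0,0,20])[0].astype(int)
    a,b=max(0,p[1]-60),max(0,p[0]-70)
    cr=cv2.resize(c["pixels"][a:a+120,b:b+140],None,fx=5,fy=5,interpolation=cv2.INTER_CUBIC)
    def dot(X,col):
        q=((proj(c,X)[0]-[b,a])*5).astype(int);cv2.circle(cr,tuple(map(int,q)),3,col,-1)
    for dx in(-9.5,9.5):
      for dy in(-19,19): dot(T+[dx,dy,0],(255,0,0))
    cv2.imwrite(f"pics/{n}7.png",cr[:,:,::-1])
E
```

```text
[489.33056816 -81.37506916  34.6087177 ] [-0.05175091  0.24155763  0.23158398]
```

View pics/side7.png

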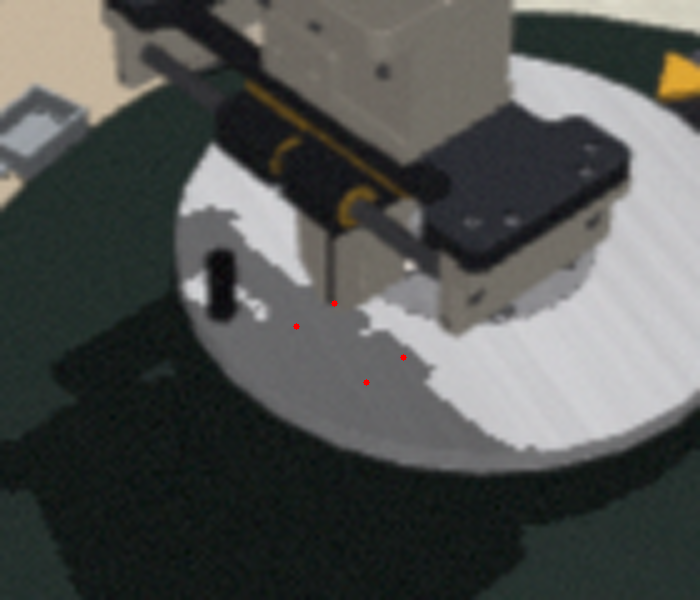

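send_rows:
  series: "-1 0.1 0 0 0;-1 0.1 0 0 0"

```text
time: 5.45
tool_pos: [489.2, -81.3, 31.4]
tcp_rot: [0.891, 1.57, 2.462]
contact_force: [0.4, -1.0, -0.4]
grip_width: 0.5
```

send_rows:
  series: "-1 0.1 0 0 0;-1 0.1 0 0 0"

```text
time: 5.7
tool_pos: [489.1, -81.3, 28.4]
tcp_rot: [1.102, 1.57, 2.673]
contact_force: [-0.8, 0.1, -0.2]
grip_width: 0.4
```

send_rows:
  series: "-1 0.1 0 0 0;-1 0.2 0 0 0;-1 0.2 0 0 0"

```text
time: 6.08
tool_pos: [489.0, -81.2, 22.3]
tcp_rot: [1.099, 1.57, 2.67]
contact_force: [-0.2, 0.1, -0.6]
grip_width: 0.3
```

```bash
cat > v.py <<'E'
from h import *
import sys
o=get_obs();T=o["tool_pos"];print(o["time"],T.round(1),o["contact_force"].round(1))
n=sys.argv[1]; c=capture(n);p=proj(c,[489,-75,50])[0].astype(int)
a,b=max(0,p[1]-60),max(0,p[0]-70)
cr=cv2.resize(c["pixels"][a:a+120,b:b+140],None,fx=5,fy=5,interpolation=cv2.INTER_CUBIC)
cv2.imwrite(f"pics/{sys.argv[2]}.png",cr[:,:,::-1])
E
python3 v.py side s8
```

```text
6.075 [489.  -81.2  22.3] [-0.2  0.1 -0.6]
```

View pics/s8.png

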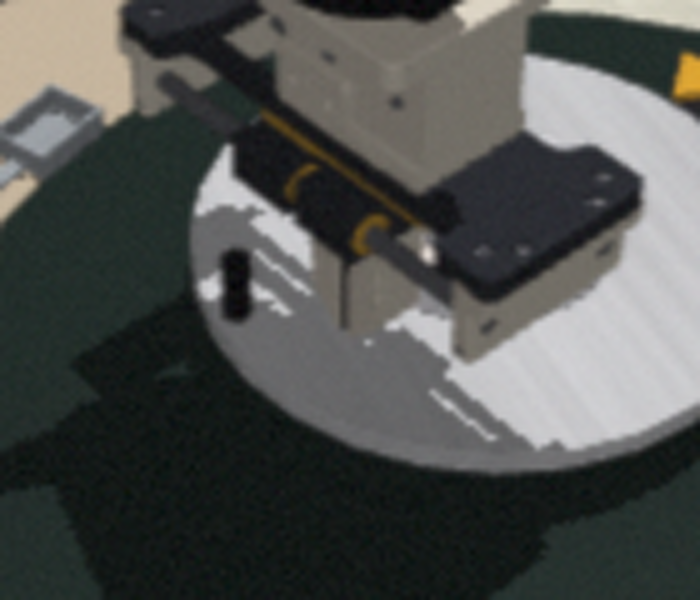

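send_rows:
  series: "-1 0.1 0 0 0;-1 0.2 0 0 0;-1 0.2 0 0 0"

```text
time: 6.5
tool_pos: [489.1, -81.3, 16.3]
tcp_rot: [1.074, 1.57, 2.645]
contact_force: [0.6, -1.0, -0.2]
grip_width: 0.5
```

send_rows:
  series: "-1 0.1 0 0 0;-1 0.1 0 0 0"

```text
time: 6.75
tool_pos: [489.1, -81.3, 13.4]
tcp_rot: [1.019, 1.57, 2.59]
contact_force: [0.4, -0.2, 0.1]
grip_width: 0.5
```

```bash
python3 v.py side s9
```

```text
6.75 [489.1 -81.3  13.4] [ 0.4 -0.2  0.1]
```

View pics/s9.png

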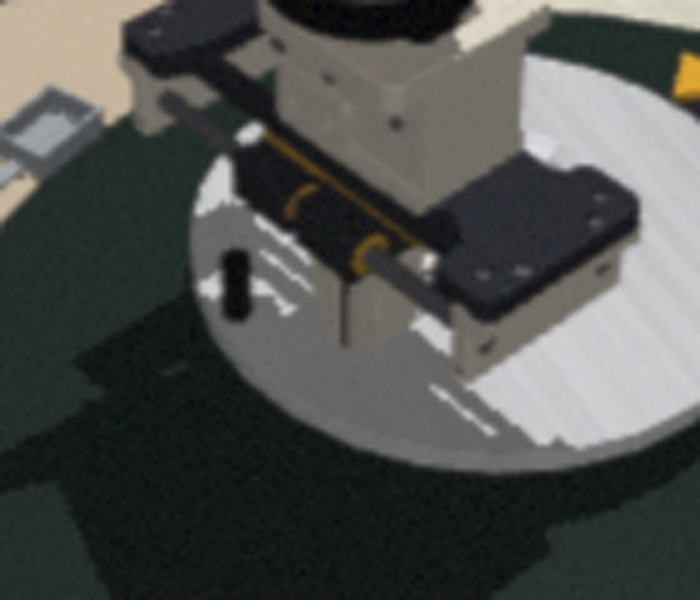

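```bash
python3 - <<'E'
from h import *
c=capture("side");p=proj(c,[489,-75,50])[0].astype(int);a,b=p[1]-60,p[0]-70
for z in (30,40,50,60,70,80,90,100,110):
    print(z,"body",((proj(c,[[452,-176,z]])[0]-[b,a])*5).round(),"finger",((proj(c,[[479.5,-100,z],[479.5,-62,z]])-[b,a])*5).round().tolist(), ((proj(c,[[470,-92,z],[508,-92,z]])-[b,a])*5).round().tolist())
E
```

```text
30 body [472. 555.] finger [[380.0, 392.0], [311.0, 336.0]] [[346.0, 392.0], [421.0, 343.0]]
40 body [474. 536.] finger [[380.0, 372.0], [311.0, 317.0]] [[346.0, 373.0], [422.0, 323.0]]
50 body [475. 516.] finger [[380.0, 353.0], [310.0, 297.0]] [[346.0, 353.0], [422.0, 304.0]]
60 body [476. 496.] finger [[381.0, 333.0], [310.0, 278.0]] [[346.0, 334.0], [423.0, 284.0]]
70 body [477. 476.] finger [[381.0, 313.0], [310.0, 258.0]] [[346.0, 314.0], [424.0, 265.0]]
80 body [478. 455.] finger [[381.0, 293.0], [310.0, 238.0]] [[346.0, 293.0], [424.0, 244.0]]
90 body [479. 434.] finger [[382.0, 272.0], [310.0, 217.0]] [[346.0, 273.0], [425.0, 224.0]]
100 body [481. 413.] finger [[382.0, 251.0], [310.0, 196.0]] [[346.0, 252.0], [426.0, 203.0]]
110 body [482. 391.] finger [[383.0, 230.0], [310.0, 175.0]] [[347.0, 231.0], [426.0, 182.0]]
```

send_rows:
  series: "-1 0.1 0 0 0;-1 0.2 0 0 0;-1 0.2 0 0 0"

```text
time: 7.22
tool_pos: [489.2, -81.4, 7.7]
tcp_rot: [1.902, 1.571, -2.81]
contact_force: [-2.3, -0.6, 6.3]
grip_width: 0.3
```

send_rows:
  series: "-1 0.08 0 0 0;-1 0.08 0 0 0"

```text
time: 7.48
tool_pos: [489.0, -81.5, 5.7]
tcp_rot: [2.369, 1.57, -2.342]
contact_force: [-4.5, -0.0, 9.7]
grip_width: 0.7
```

send_rows:
  series: "-1 0.08 0 0 0;-1 0.08 0 0 0"

```text
time: 7.72
tool_pos: [488.9, -81.6, 3.6]
tcp_rot: [2.293, 1.57, -2.418]
contact_force: [-6.0, -1.7, 13.9]
grip_width: 0.3
```

```bash
python3 v.py side s10
```

```text
7.725 [488.9 -81.6   3.6] [-6.  -1.7 13.9]
```

View pics/s10.png

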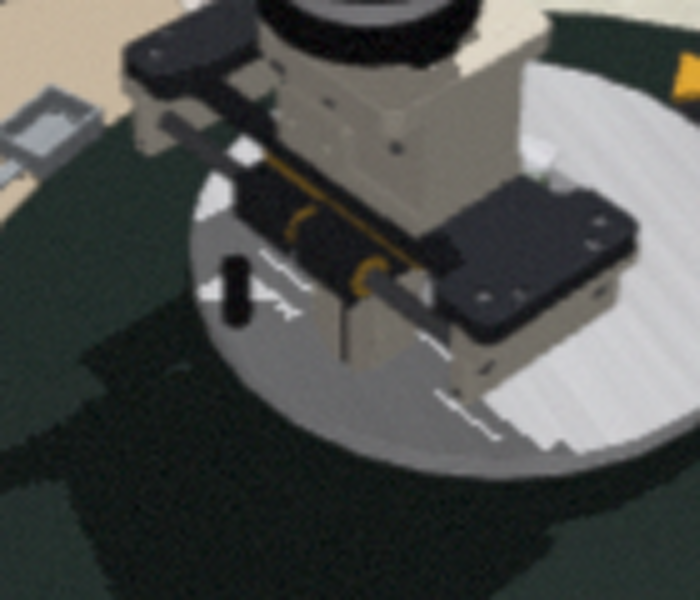

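```bash
python3 - <<'E'
from h import *
o=get_obs();print(o["moment"],o["joint_positions"],o["tau"].round(2))
c=capture("side");p=proj(c,[489,-75,50])[0].astype(int);a,b=p[1]-60,p[0]-70
for q in ([345,367],[315,348],[410,335],[235,325]): print(q,back(c,np.array(q)/5+[b,a],33)[0].round(1))
cv2.imwrite("pics/s11.png",cv2.resize(c["pixels"][a+30:a+90,b+40:b+110],None,fx=10,fy=10,interpolation=cv2.INTER_CUBIC)[:,:,::-1])
E
```

```text
[-0.11392562  0.91607159  0.02540119] [-3.19821808e-01  5.44052729e-01  1.83741421e+00 -7.10417868e-04
  7.60275451e-01 -1.89090070e+00] [  0.93 -38.97 -15.69   0.51  -1.34  -0.  ]
[345, 367] [476.4 -84.7  33. ]
[315, 348] [474.5 -70.1  33. ]
[410, 335] [505.5 -88.6  33. ]
[235, 325] [459.9 -41.3  33. ]
```

View pics/s11.png

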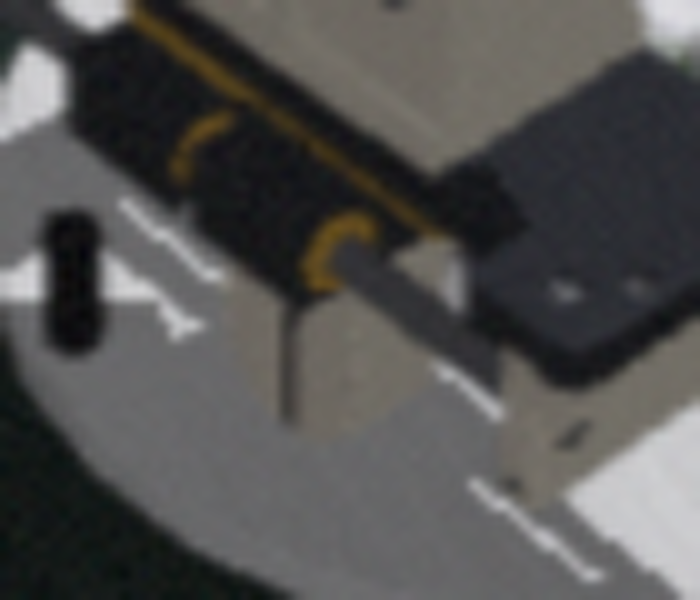

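```bash
python3 - <<'E'
from h import *
c=capture("side");p=proj(c,[489,-75,50])[0].astype(int);a,b=p[1]-60,p[0]-70
for q in ([345,437],[230,360],[430,380]): print(q,back(c,np.array(q)/10+[b+40,a+30],33)[0].round(1))
print(get_obs()["tool_pos"])
E
```

```text
[345, 437] [483.4 -91.9  33. ]
[230, 360] [480.7 -63.1  33. ]
[430, 380] [505.2 -91.7  33. ]
[488.94151559 -81.63156049   3.7184063 ]
```

send_rows:
  series: "-1 -1 0 0 0;-1 -1.8 0 0 0;-1 -1.8 0.5 1.4 0;-1 -1.8 1.03 2.72 0;-1 -1.2 1.03 2.72 0;-1 -0.5 1.03 2.72 0;-1 -0.5 1.03 2.72 0"

```text
time: 8.75
tool_pos: [457.2, 0.5, 16.8]
tcp_rot: [1.368, 1.568, 2.939]
contact_force: [-0.2, 0.9, 1.3]
grip_width: 0.7
```

```bash
python3 v.py side s12;python3 v.py top t12
```

```text
8.75 [457.2   0.5  16.8] [-0.2  0.9  1.3]
8.8 [4.579e+02 3.000e-01 1.750e+01] [-0.2  0.2 -0.5]
```

View pics/s12.png

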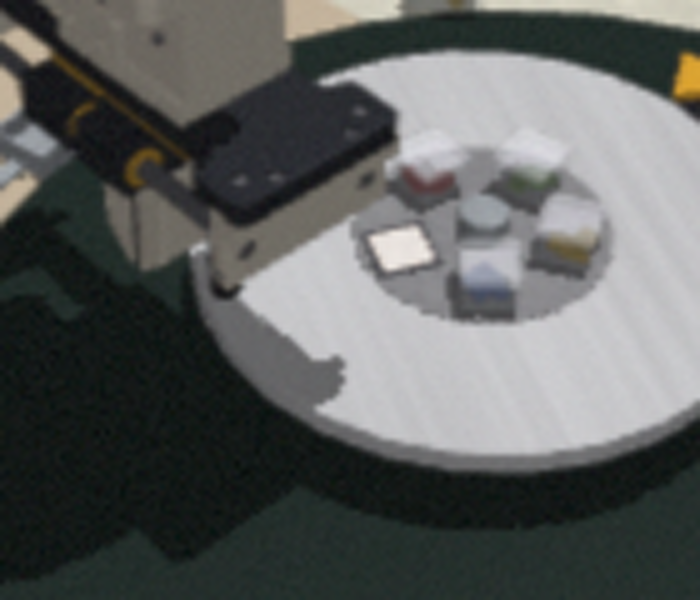

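View pics/t12.png

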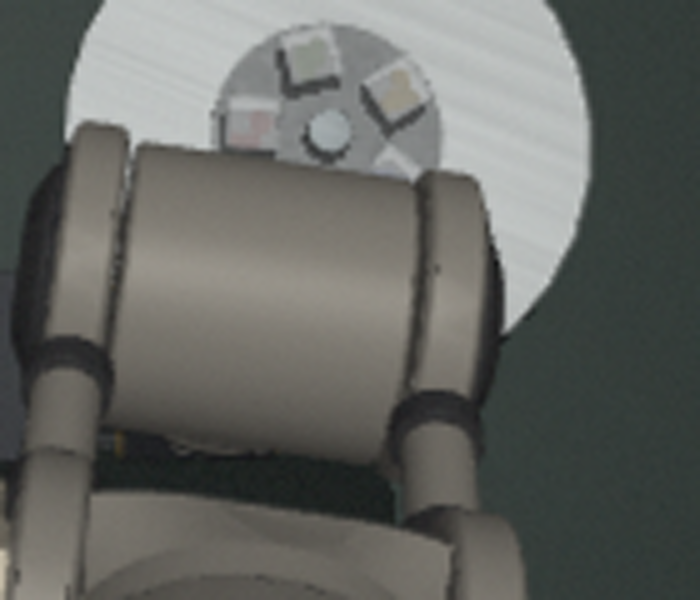

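send_rows:
  series: "-1 0 0 -0.4 0;-1 0 0 -1.0 0;-1 0 0 -1.8 0;-1 0 0 -2.67 0;-1 -0.3 0 -2.67 0;-1 -1.5 0 -2.5 0"

```text
time: 9.6
tool_pos: [457.1, -74.8, 62.7]
tcp_rot: [1.179, 1.567, 2.748]
contact_force: [0.5, -0.2, 0.2]
grip_width: -0.0
```

```bash
cat > pk.py <<'E'
from h import *
C=np.array([565.,-67.5]); PA=0.057
def ang(n,save=None):
    c=capture(n); im=c["pixels"]; g=im.max(2)
    rr=np.indices(g.shape)[::-1].reshape(2,-1).T
    W=back(c,rr,50)[:,:2]-C; rad=np.hypot(*W.T).reshape(g.shape)
    m=((rad<120)&(rad>92)&(g<45)).astype(np.uint8)
    k,l,s,ce=cv2.connectedComponentsWithStats(m); out=[]
    for i in range(1,k):
        if 8<=s[i,4]<=120:
            X=back(c,ce[i],50)[0]; d=X[:2]-C; out.append((int(s[i,4]),round(float(np.hypot(*d)),1),round(float((np.arctan2(d[1],d[0])-PA+np.pi)%(2*np.pi)-np.pi),3)))
    if save: cv2.imwrite("pics/"+save,im[:,:,::-1])
    return out
E
python3 - <<'E'
from pk import *
o=get_obs();print(o["time"],o["tool_pos"].round(1))
for i in range(2):
    for n in("top","side"): print(get_obs()["time"],n,ang(n,f"a{n}{i}.png"))
E
```

```text
9.6 [457.1 -74.8  62.7]
9.6 top [(48, 116.6, 2.066), (13, 99.4, -3.016), (8, 97.4, 2.895), (19, 118.0, 2.803)]
9.65 side [(89, 108.3, 0.551), (21, 109.9, 0.06), (37, 105.4, 1.66), (34, 111.2, -0.256), (36, 113.3, -0.534), (10, 117.6, 2.284), (14, 116.6, -0.802), (48, 106.5, -2.181)]
9.7 top [(44, 116.7, 2.053), (17, 99.3, -3.029), (18, 118.1, 2.797)]
9.75 side [(53, 109.9, 0.704), (8, 107.2, 0.486), (12, 107.4, 0.362), (8, 111.0, 0.268), (31, 111.0, 0.087), (38, 106.0, 1.687), (31, 110.9, -0.255), (20, 114.1, -0.44), (11, 116.1, -0.754), (54, 106.1, -1.967)]
```

send_rows:
  series: "-1 0 -0.5 0.1 0;-1 0.6 -0.93 0.13 0;-1 0.9 -0.93 0.13 0;-1 0.9 -0.93 0.13 0"

```text
time: 10.3
tool_pos: [484.8, -70.4, 34.7]
tcp_rot: [1.252, 1.567, 2.823]
contact_force: [-0.3, 0.2, 0.1]
grip_width: 0.7
```

```bash
python3 - <<'E'
from pk import *
o=get_obs();print(o["time"],o["tool_pos"].round(1))
for i in range(6):
    n=("top","side")[i%2]; t=get_obs()["time"]
    print(t,n,[x for x in ang(n,f"b{n}{i}.png") if 101<x[1]<112])
E
```

```text
10.3 [484.8 -70.4  34.7]
10.3 top [(19, 104.9, -0.793), (84, 106.2, 2.658), (103, 106.5, -2.952)]
10.35 side [(31, 106.0, 1.654), (29, 111.4, -0.255), (95, 107.4, -0.633)]
10.4 top [(12, 101.6, -0.581), (87, 106.2, 2.658), (116, 106.8, -2.938)]
10.45 side [(12, 110.7, 0.587), (31, 105.9, 1.639), (116, 108.0, -0.406)]
10.5 top [(12, 101.9, -0.375), (87, 105.7, 2.661), (118, 106.8, -2.936)]
10.55 side [(32, 105.8, 1.638), (67, 106.3, -0.279)]
```

View pics/btop4.png

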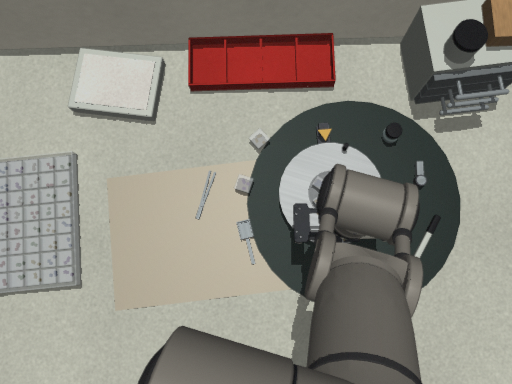

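View pics/bside5.png

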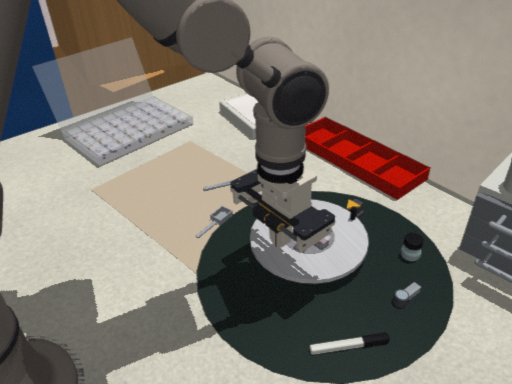

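send_rows:
  series: "-1 0.3 0 0 0;-1 0.55 0 0 0;-1 0.55 0 0 0;-1 0.55 0 0 0;-1 0.55 0 0 0;-1 0.55 0 0 0;-1 0.55 0 0 0;-1 0.55 0 0 0"

```text
time: 11.6
tool_pos: [486.3, -70.8, 19.4]
tcp_rot: [-1.496, 1.571, 0.075]
contact_force: [0.3, -0.3, -0.8]
grip_width: 0.5
```

send_rows:
  series: "-1 0 0 0 0;-1 0 0 0 0;-1 0 0 0 0;-1 0 0 0 0;-1 0 0 0 0;-1 0 0 0 0;-1 0 0 0 0;-1 0 0 0 0"

```text
time: 12.6
tool_pos: [486.3, -70.9, 19.3]
tcp_rot: [-0.677, 1.571, 0.894]
contact_force: [1.4, 0.7, -0.0]
grip_width: 0.7
```

```bash
cat > m.py <<'E'
from pk import *
import sys
o=get_obs();print(o["time"],o["tool_pos"].round(1),o["contact_force"].round(1))
for i in range(int(sys.argv[2])):
    n=sys.argv[1]; t=get_obs()["time"]
    print(round(t,3),n,[x for x in ang(n) if 99<x[1]<112])
E
python3 m.py top 1; python3 m.py side 1;python3 m.py top 1; python3 m.py side 1
```

```text
12.6 [486.3 -70.9  19.3] [ 1.4  0.7 -0. ]
12.6 top [(73, 106.0, 2.642)]
12.65 [486.3 -70.8  19.3] [ 0.   0.3 -0.6]
12.65 side [(30, 111.0, -0.256), (64, 105.9, -2.805)]
12.7 [486.3 -70.9  19.3] [ 0.1 -0.3  0.1]
12.7 top [(74, 106.0, 2.643)]
12.75 [486.3 -70.8  19.3] [-0.1  0.2 -0.7]
12.75 side [(12, 110.8, 0.581), (10, 108.9, 0.445), (32, 110.8, -0.256), (60, 106.2, -2.645)]
```

send_rows:
  series: "-1 0 0 0 0;-1 0 0 0 0;-1 0 0 0 0;-1 0 0 0 0;-1 0 0 0 0;-1 0 0 0 0;-1 0 0 0 0"

```text
time: 13.68
tool_pos: [486.3, -70.9, 19.3]
tcp_rot: [-1.111, 1.571, 0.46]
contact_force: [0.2, 0.5, -1.1]
grip_width: 0.6
```

```bash
python3 m.py top 6
```

```text
13.675 [486.3 -70.9  19.3] [ 0.2  0.5 -1.1]
13.675 top [(22, 106.2, -1.246), (73, 105.9, 2.645)]
13.725 top [(22, 105.5, -1.18), (73, 105.7, 2.644)]
13.775 top [(23, 105.3, -1.112), (58, 103.0, 2.641)]
13.825 top [(24, 105.3, -1.041), (79, 106.0, 2.644)]
13.875 top [(19, 104.5, -0.974), (75, 106.0, 2.645)]
13.925 top [(21, 104.8, -0.903), (75, 106.0, 2.645)]
```

send_rows:
  series: "-1 0.1 0 0 0;-1 0.2 0 0 0;-1 0.22 0 0 0;-1 0.22 0 0 0;-1 0.345 0 0 0;-1 0.48 0 0 0;-1 0.48 0 0 0;-1 0.48 0 0 0"

```text
time: 14.98
tool_pos: [486.4, -71.0, 5.5]
tcp_rot: [-2.153, 1.57, -0.581]
contact_force: [-2.5, -0.2, 10.7]
grip_width: 0.3
```

```bash
python3 m.py top 3; python3 m.py side 1
```

```text
14.975 [486.4 -71.    5.5] [-2.5 -0.2 10.7]
14.975 top [(13, 101.3, 0.047), (69, 107.6, 2.637)]
15.025 top [(13, 101.3, 0.047), (68, 107.8, 2.637)]
15.075 top [(13, 101.3, 0.047), (69, 107.5, 2.638)]
15.125 [486.4 -71.    5.6] [-2.2 -0.1  9.5]
15.125 side [(73, 107.1, 0.062), (55, 109.0, 1.885), (35, 110.0, -0.251), (12, 111.9, -0.432), (119, 101.0, 2.215)]
```

Stopped at about +0.05 rad (5 mm), well inside the tolerance. Now I lift straight up.

send_rows:
  series: "-1 -0.15 0 0 0;-1 -0.4 0 0 0;-1 -1.2 0 0 0;-1 -2.5 0 0 0;-1 -4 0 0 0;-1 -5 0 0 0;-1 -5 0 0 0"

```text
time: 16.05
tool_pos: [487.5, -71.2, 157.1]
tcp_rot: [-1.85, 1.566, -0.279]
contact_force: [-0.1, -0.5, -0.4]
grip_width: 0.3
```

```bash
python3 - <<'E'
from pk import *
o=get_obs();print(o["time"],o["tool_pos"].round(1),o["contact_force"].round(1))
for i in range(2): print(get_obs()["time"],[x for x in ang("top","ftop.png") if 99<x[1]<112])
print([x for x in ang("side","fside.png") if 99<x[1]<112])
c=capture("top"); p=proj(c,[620,-65,36])[0].astype(int)
cv2.imwrite("pics/fz.png",cv2.resize(c["pixels"][p[1]-60:p[1]+60,p[0]-80:p[0]+80],None,fx=5,fy=5)[:,:,::-1])
for th in ("gem_box_a","oil_jar","loupe","scoop","marker","tweezers"):
    print(th,[(round(d["score"],2),[round(float(v)) for v in d["point"]]) for d in place_of(c,th)][:2])
E
```

```text
16.05 [487.5 -71.2 157.1] [-0.1 -0.5 -0.4]
16.05 [(11, 101.1, 0.04), (25, 99.8, -0.388)]
16.1 [(11, 101.1, 0.04), (23, 99.5, -0.389)]
[(35, 111.0, -0.259)]
gem_box_a [(0.72, [701, 91, 2]), (0.53, [598, 127, -1])]
oil_jar [(0.86, [706, -212, -1])]
loupe [(0.32, [666, -56, 37])]
scoop [(0.72, [490, 128, 1])]
marker []
tweezers [(0.8, [584, 209, 0])]
```

View pics/fz.png

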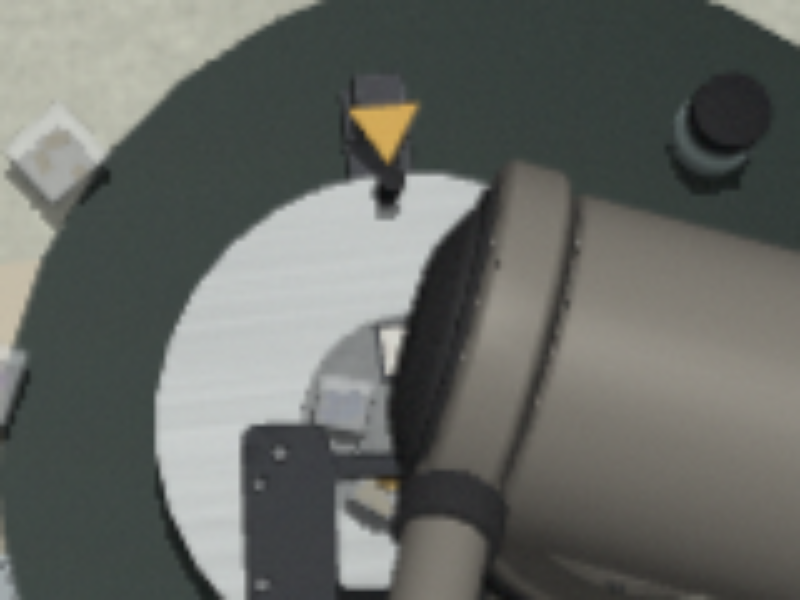

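The picture shows the peg at (388,195), directly below the pointer's tip at (388,165). The peg is at rest and the hand is about 150 mm above the plate.

```bash
python3 -c "
from plant import *
close_job()"
```

```text
the job is handed in; nothing more can be done
```

I flicked the carousel counter-clockwise to about 2.1 rad/s by its peg and let the peg run past the pointer once, untouched. On the next pass I stopped it with a light fingertip press on the flat ring, then lifted clear and handed the job in at about 16 s of the 64 s allowed.

**Last checks**
- **Rest position:** the peg stopped about 0.04–0.06 rad (4–6 mm) from the pointer line, and two pictures 0.05 s apart showed the same angle. The limit is 19 mm.
- **Press force:** about 10–11 N, read once the plate had stopped; the limit is 50 N.
- **Hand:** the contact force read about zero after the lift, with the fingertips about 150 mm above the plate.
- **Things around the carousel:** both gem boxes, the oil jar, the scoop and the tweezers were found within about 7 mm of where they stood at first. The loupe and the marker could not be confirmed in the last picture; the loupe search gave only a low-score false hit at the pointer. The hand did not go down near either of them.

**What disagreed**
- **Reported height:** the tool height read about 28 mm lower than the fingertips really were. I first saw this in the side picture.
- **How I corrected it:** before the flick I pressed lightly on the plate, up to about 14 N, and used that reading for the heights of the flick and the stop.
- **Final side picture:** my peg detector did not find the peg in it, so the last angle comes from the top camera alone. The side picture taken during the press agreed with it, at 0.06 rad.

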